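Sanitise a hair clamp and hold the lamp timer on its third click

TASK

Clip the sprung hair clamp onto the top edge of the sanitiser's upright plate, pushed fully down and upright, and let go of it. Then turn the spring-return timer dial clockwise past its first and second clicks to the third, and finish while still holding it there: it springs back if let go. Leave the mug, the mouse and the card reader where they are.

Things in the scene. Friction and masses are not known exactly. Their poses are not given: they have to be found in the camera images.
- clip_grip (a point): Centre of the grip block of the loose hair clamp (about 75 g, 95 mm tall, standing upright on the desk on its jaws). The block is black plastic, 16 mm along x, 26 mm along y, 41 mm high; the point is 75 mm above the clamp's underside, 20 mm below its top. Axes: z up, x across the jaws, y along the 30 mm wide jaws.
- clip: The whole clamp; origin: centre of its underside. Fixed black jaw on -x, sprung steel jaw on +x, 34 mm overall at the feet. Between them, centred at x = 0, a slot open downwards and at both y ends: mouth 18 mm wide at the feet, jaws nearly meet 22 mm up, slot ceiling 46 mm up. Pressed straight down over the plate (about 4 to 15 N) the steel jaw yields and pinches it.
- clip_jaw (a joint): Opening of the clamp's sprung steel jaw (rad): 0 closed, about 0.1 when it is clipped on the plate.
- plate_edge (a point): Middle of the top edge of the sanitiser's upright aluminium plate: 5 mm thick (x), 140 mm long (y), edge 120 mm above the desk. Axes: x across the plate, y along the edge, z up. The clamp may sit anywhere within 50 mm of the middle, either way round, its y along the edge. Fully down, clip_grip stands 29 mm above the edge.
- rack: The fixed sanitiser: white base 110 (x) x 180 (y) mm, 36 mm high, with two lamp windows and the plate standing along its middle. Origin: centre of its underside.
- dial_grip (a point): On the timer dial's vertical axis, at the centre of its upright grip bar (60 mm long, 13 mm thick), 86 mm above the desk: 15 mm below the bar's top, 19 mm above the 72 mm wide grey disc it stands on. Axes turn with the dial: x along the bar to the end with the white pointer line, y across the bar, z up.
- dial (a joint): Turn of the dial (rad), 0 at rest, growing clockwise seen from above. Clicks (detents) at 0.4, 0.8 and 1.2, marked on the box by one, two and three dots; a hard stop just past the third, at 1.3. A spring turns it back to 0 whenever it is let go, with 0.1 to 0.25 N m; the clicks add up to 0.08 N m.
- timer: The fixed black timer box that carries the dial, 120 x 120 mm, 55 mm high. Origin: centre of its underside, below the dial's axis.
- pencup: White mug, 72 mm wide, 90 mm high, loose. Origin: centre of its underside. Not to be moved.
- mouse: Black computer mouse, about 77 x 60 mm, 28 mm high, loose. Origin: underside. Not to be moved.
- reader: White card reader, 140 x 75 mm, 18 mm high, loose. Origin: centre of its underside. Not to be moved.
Mind the look-alikes: they are no part of the job. Leave any pink look-alike of the clip alone.

How it is judged:
By the outcome, as a careful person would: the job done as asked, in the order asked, and still so for the second after the job is handed in, while the arm keeps its last pose, push and grip.
It also fails if it takes over 54 s, if anything falls off the work surface, if the arm or the gripper's body presses on something with over 40 N, if the wrist force passes 120 N, or if a joint passes its speed limit or range.

ROBOT

A 6-joint arm with a two-finger parallel gripper is mounted at the origin on the work surface. World frame = base frame: x ahead of the robot, y to its left, z up, the work surface at z = 0. Lengths are in m, angles in degrees, forces in N, time in s.
With the tool pointing down it reaches from about 0.35 to 0.875 m from the base axis. Payload 4.2 kg.
Tool frame: the origin (TCP) lies at the very end of the fingers, on their centre line; the grasp point (between the pads) lies 19 mm behind it; z points along the fingers, y is the line along which they close (so a half turn about z gives the same grasp; the last joint's range is limited). The gripper opens to 87 mm and grips with 3 to 60 N. Pads are 19 mm wide; open, the fingers measure 117 mm over their backs; the gripper's body (75 mm by 190 mm) begins 51 mm behind the grasp point.
Start: joints at [80.019, 22.042, 0.453, 0, -68.411, -14.817], TCP at [0.262, 0.567, 0.223] pointing down, gripper open.
Joint ranges: [-179.83, 179.83], [-69.29, 118.12], [-61.27, 80.66], [-181.25, 117.63], [-171.15, -9.14], [-177.46, 177.46]. Speed limits (degrees/s): [159.86, 159.86, 180, 180, 180, 180].

INTERFACE

Orientations are given as a 3x3 rotation matrix whose columns are the frame's x, y, z axes.
In Python, from rig import get_state, snapshot, camera_model, hand_in gives the robot as it stands.
- The arm moves only by the tool arm_command, never from a script. Its argument "rows" is a list of rows, each an object of numbers: "ax", "ay", "az": the turn, a rotation vector about the world's x, y, z as a fraction of full scale; "x", "y", "z": the shift along the world's x, y, z as a fraction of full scale; "fingers": the gripper's target within -1 to 1 (shut at 1, half-way at 0, fully open at -1). In form: [{"ax": .., "ay": .., "az": .., "x": .., "y": .., "z": .., "fingers": ..}, ...]. A call has exactly 8 rows; each row shifts and turns the commanded pose from where the row before left it; what a row does not reach is not made up. Full scale, the value 1, is 120 mm for a shift and 0.5 rad for a turn. A row lasts 1/12 s, in which the tool goes at most 41.7 mm and 7.16 degrees, less where a joint would pass 70% of its speed; a pose out of reach is approached as far as the arm can. A call with a number of a shift or a turn outside -1 to 1 is refused whole. A call with a gripper value outside its range is refused whole. The fingers move at their own pace and stop on an object; the grip force is fixed at half the most. Time passes only in rows, so rows that do not move let the fingers close, or fill a call up. It gives the time, the measured TCP pose, the force, the opening and the grip force at its end, in the units of the state.
- get_state(): the state, without advancing time (a new reading comes with each control period).
- snapshot(name): name is "side" or "top" or "wrist"; returns the picture (384x512x3 uint8, blue, green, red); there is no depth.
- camera_model(name): a dict with "vertical_fov" (degrees; the focal length in pixels is half the picture's height over the tangent of half this angle, whatever the lens; pixels are square), "cx", "cy" (the principal point, pixels), "dist_coeffs" ([k1, k2, p1, p2, k3] as OpenCV has them; the pictures are not rectified), "eye" and "attitude" of the camera in the world. Camera axes: x right, y down, z forward; pixel columns grow to the right and rows downward; lengths in m; the calibration is good to about 2 mm. A picture is of the moment at which its call begins: read the wrist's pose just before it. camera_model takes no time and is no camera call; for the wrist camera it gives the pose at the moment of the call.
- hand_in(): hands the job in; it is judged then, once.
The state is a dict: "time_s": time; "q": joint angles; "joint_vel": joint speeds; "tau": joint torques, N m; "tool_pos": TCP position; "tool_rot": TCP orientation; "ft_force": force on the tool from outside, world axes, zero at the start; "wrist_torque": the same for the moment, N m; "grip_width": finger opening in m; "gripper_force": force on a finger pad.
Only numpy, scipy, OpenCV 4.12 (cv2) and the standard library are available. Lean on these libraries where they do the work, as an engineer would, in place of code of your own. Each camera call takes 0.05 s, during which the arm holds its last target. There are 200 camera calls.

## Working session

There is one attempt and no reset: what is moved stays moved. The work goes in short steps, Python scripts to look and compute and a tool call to move; the robot and the scene stay as the last step left them, time stands still between calls to the robot, and variables do not carry over. Pictures are saved under pics/ and viewed, at most 10 in all, crops included, and the job is handed in when it is done.

Besides the shell and the picture viewer there is one more tool, called after "Emit:" by a JSON object that holds its "api" and its "payload", one argument or row to a line. arm_command: Moves the arm, as the interface text tells. Its arguments: {"type":"object","properties":{"rows":{"type":"array"}},"required":["rows"]}

```bash
mkdir -p pics; ls
python3 - <<'E'
from rig import *
import cv2,numpy as np
for n in("side","top","wrist"):
    m=camera_model(n);print(n,m);cv2.imwrite(f"pics/{n}0.png",snapshot(n))
s=get_state();print(s)
E
```

```text
pics
side {'vertical_fov': 47.64068401392073, 'cx': 265.12517782184796, 'cy': 193.01577531051717, 'dist_coeffs': array([-0.01082423,  0.        ,  0.        ,  0.        ,  0.        ]), 'eye': array([ 0.07193836, -0.67917383,  1.04383993]), 'attitude': array([[ 0.81586485, -0.44328925,  0.37129393],
       [-0.57810318, -0.61120181,  0.54058215],
       [-0.01269873, -0.65568818, -0.754925  ]])}
top {'vertical_fov': 52.89510130516141, 'cx': 250.90619545405664, 'cy': 191.36084770573245, 'dist_coeffs': array([-0.10360434,  0.        ,  0.        ,  0.        ,  0.        ]), 'eye': array([0.4544616 , 0.01703492, 1.14923633]), 'attitude': array([[-0.01926517, -0.99557056,  0.09202232],
       [-0.99955059,  0.01706411, -0.02464613],
       [ 0.02296668, -0.09245578, -0.99545189]])}
wrist {'vertical_fov': 62.92986036756492, 'cx': 255.30565308475113, 'cy': 191.21528622525497, 'dist_coeffs': array([-0.0794006,  0.       ,  0.       ,  0.       ,  0.       ]), 'eye': array([0.32643395, 0.53529986, 0.38367181]), 'attitude': array([[-0.41967086, -0.87610884, -0.23729657],
       [-0.90767462
[... 179 characters left out ...]
    -6.84116099e+01, -1.48169409e+01]), 'joint_vel': array([-0.04105217, -0.22627164,  0.20999148,  0.11283704, -0.12834656,
       -0.0806429 ]), 'tau': array([ 1.64968965e-04, -3.91054773e+01,  1.87586349e+01,  4.22233164e+00,
        1.23798387e-02, -1.37561369e-04]), 'tool_pos': array([0.26193447, 0.56698671, 0.22173456]), 'tool_rot': array([[ 9.07750816e-01, -4.19509395e-01, -5.68743241e-04],
       [-4.19509761e-01, -9.07749535e-01, -1.53029705e-03],
       [ 1.25697578e-04,  1.62772174e-03, -9.99998667e-01]]), 'ft_force': array([-0.07133675,  0.26317572,  0.32562446]), 'wrist_torque': array([0.00653446, 0.04578523, 0.04627112]), 'gripper_force': 0.0, 'grip_width': 0.08700618958586849}
```

View pics/side0.png

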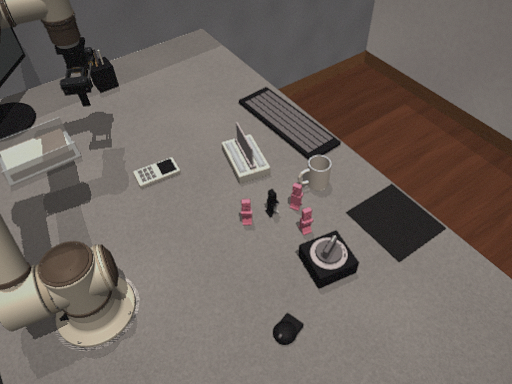

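View pics/top0.png

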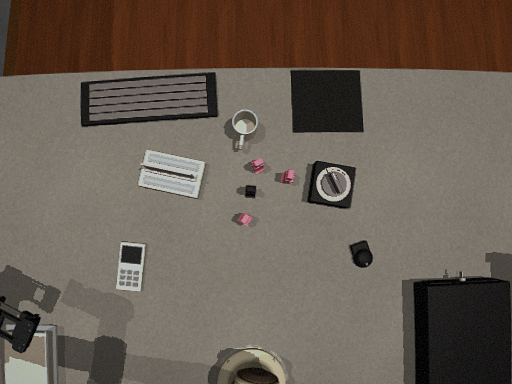

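The side view shows the black clamp at (271,203), three pink ones at (246,211), (297,196) and (306,220), the rack at (245,155) and the dial at (330,252). In the top view the black clamp is at (250,191), the pinks at (258,166), (288,176) and (245,219), the rack at (172,174) and the dial at (333,184). Only the black one fits the "black plastic" grip block, so I'll check it in an enlarged crop.

```bash
cat > h.py <<'E'
import cv2,numpy as np
from rig import *
def K(m):
    f=192/np.tan(np.radians(m["vertical_fov"]/2)); return np.array([[f,0,m["cx"]],[0,f,m["cy"]],[0,0,1.]])
def ray(m,p):
    u=cv2.undistortPoints(np.array([[p]],float),K(m),m["dist_coeffs"])[0,0]
    d=m["attitude"]@np.array([u[0],u[1],1]); return m["eye"],d/np.linalg.norm(d)
def atz(m,p,z):
    e,d=ray(m,p); return e+d*(z-e[2])/d[2]
def tri(*mp):
    A=np.zeros((3,3));b=np.zeros(3);R=[ray(m,p) for m,p in mp]
    for e,d in R:
        P=np.eye(3)-np.outer(d,d);A+=P;b+=P@e
    x=np.linalg.solve(A,b); return x,[np.linalg.norm(np.cross(x-e,d)) for e,d in R]
def proj(m,X):
    R=m["attitude"].T; return cv2.projectPoints(np.atleast_2d(X).astype(float),cv2.Rodrigues(R)[0],-R@m["eye"],K(m),m["dist_coeffs"])[0][:,0]
E
python3 - <<'E'
import cv2,numpy as np
s=cv2.imread('pics/side0.png');t=cv2.imread('pics/top0.png')
def c(i,x,y,w,h): return cv2.resize(i[y:y+h,x:x+w],(400,300),interpolation=cv2.INTER_CUBIC)
a=np.vstack([np.hstack([c(s,235,175,80,60),c(s,295,220,80,60)]),np.hstack([c(t,225,160,80,60),c(t,295,155,80,60)])])
cv2.imwrite('pics/crop1.png',a)
b=np.vstack([np.hstack([c(s,210,115,80,60),c(t,132,145,80,60)])])
cv2.imwrite('pics/crop2.png',b)
E
```

```text
(no output)
```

View pics/crop1.png

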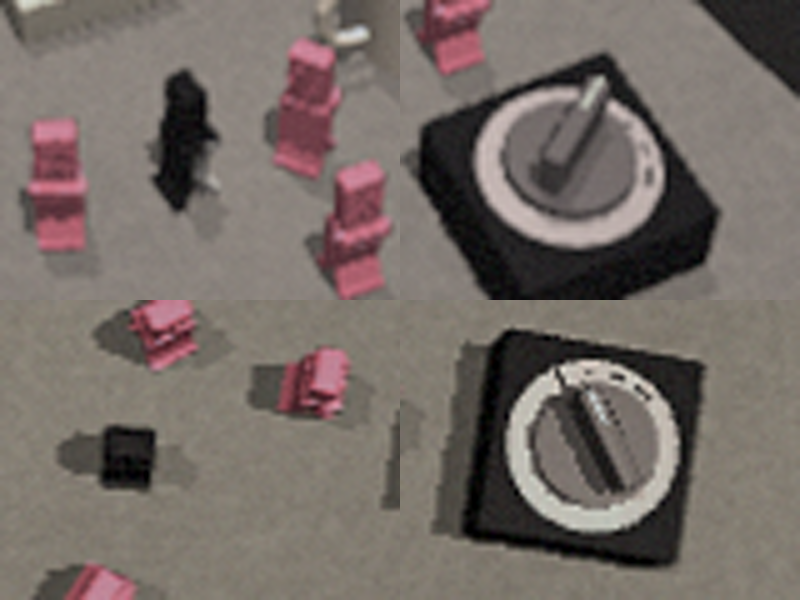

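View pics/crop2.png

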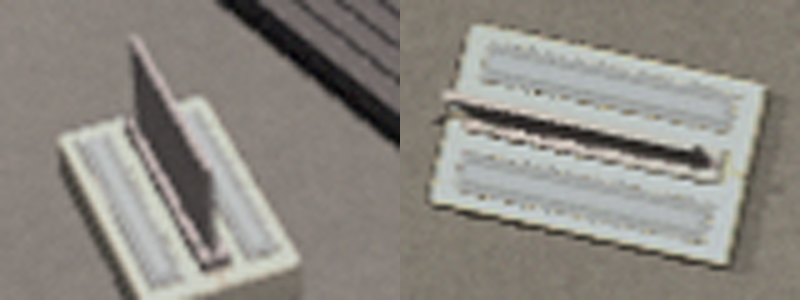

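The crop confirms the black clamp, with its steel jaw towards world +x, standing apart from the three pink ones. The dial's white pointer line is at its upper right end in the side view (upper left end in the top view), and the plate edge is thin and light.

Run:
```python
from h import *
np.set_printoptions(precision=4,suppress=True)
s=camera_model('side');t=camera_model('top')
for n,a,b in[('clip top',(272,190.5),(251,190.8)),('plate L',(237,122.6),(141,163.7)),('plate R',(252.6,149),(195.6,176)),('dial top',(330.5,241.5),(333,182.5)),
 ('pink1',(297,185),(258,163)),('pink2',(307,209.5),(290,173)),('pink3',(246,200.5),(244,218))]:
    print(n,*tri((s,a),(t,b)))
print(atz(t,(251,190.8),.095),atz(s,(272,190.5),.095))
print(atz(t,(141,163.7),.12),atz(t,(195.6,176),.12),atz(s,(237,122.6),.12),atz(s,(252.6,149),.12))
# dial bar ends top view crop(565,390)->? pointer end, tail
print(atz(t,(295+190/5,155+105/5),.101),atz(t,(295+215/5,155+185/5),.101))
# rack outline top z=.036
for p in((72,25),(365,88),(332,267),(32,205)): print('rack',atz(t,(132+p[0]/5,145+p[1]/5),.036))
for p in((110,30),(305,65),(275,265),(65,235)): print('timer',atz(t,(295+p[0]/5,155+p[1]/5),.055))
```

```text
clip top [ 0.5539 -0.0099  0.1048] [np.float64(0.001554399383728527), np.float64(0.0015543993837285727)]
plate L [0.6298 0.2879 0.1182] [np.float64(0.0002923715270852757), np.float64(0.00029237152708533136)]
plate R [0.5909 0.1378 0.1353] [np.float64(0.0006743797373723432), np.float64(0.000674379737372175)]
dial top [ 0.5752 -0.2386  0.0982] [np.float64(0.0033561751858456074), np.float64(0.0033561751858455753)]
pink1 [ 0.6305 -0.0304  0.0971] [np.float64(0.0006017556816699854), np.float64(0.0006017556816697145)]
pink2 [ 0.6002 -0.1177  0.0934] [np.float64(0.0012793861020184664), np.float64(0.0012793861020185206)]
pink3 [0.4793 0.0112 0.0923] [np.float64(3.252227115390882e-05), np.float64(3.252227115371847e-05)]
[ 0.5535 -0.0094  0.095 ] [ 0.5604 -0.0036  0.095 ]
[0.6298 0.2873 0.12  ] [0.5936 0.1393 0.12  ] [0.6285 0.2861 0.12  ] [0.5991 0.1519 0.12  ]
[ 0.5901 -0.2368  0.101 ] [ 0.5455 -0.249   0.101 ]
rack [0.6845 0.2938 0.036 ]
rack [0.6439 0.1217 0.036 ]
rack [0.5396 0.1416 0.036 ]
rack [0.5786 0.3163 0.036 ]
timer [ 0.6405 -0.2029  0.055 ]
timer [ 0.6186 -0.3168  0.055 ]
timer [ 0.5027 -0.294   0.055 ]
timer [ 0.5223 -0.1726  0.055 ]
```

Emit:
{"api": "arm_command", "payload": {
  "rows": [
    {"ax": 0, "ay": 0, "az": 0.03, "x": 0.19, "y": -0.2, "z": 0.02, "fingers": -1},
    {"ax": 0, "ay": 0, "az": 0.03, "x": 0.19, "y": -0.2, "z": 0.02, "fingers": -1},
    {"ax": 0, "ay": 0, "az": 0.03, "x": 0.19, "y": -0.2, "z": 0.02, "fingers": -1},
    {"ax": 0, "ay": 0, "az": 0.03, "x": 0.19, "y": -0.2, "z": 0.02, "fingers": -1},
    {"ax": 0, "ay": 0, "az": 0.03, "x": 0.19, "y": -0.2, "z": 0.02, "fingers": -1},
    {"ax": 0, "ay": 0, "az": 0.03, "x": 0.19, "y": -0.2, "z": 0.02, "fingers": -1},
    {"ax": 0, "ay": 0, "az": 0.03, "x": 0.19, "y": -0.2, "z": 0.02, "fingers": -1},
    {"ax": 0, "ay": 0, "az": 0.03, "x": 0.19, "y": -0.2, "z": 0.02, "fingers": -1}
  ]
}}

```text
time_s: 0.82
tool_pos: [0.4452, 0.3739, 0.2416]
tool_rot: [[0.952, -0.307, -0.0], [-0.307, -0.952, -0.0], [-0.0, 0.0, -1.0]]
ft_force: [-0.4, -0.6, 0.1]
grip_width: 0.087
gripper_force: 0.0
```

Emit:
{"api": "arm_command", "payload": {
  "rows": [
    {"ax": 0, "ay": 0, "az": 0.03, "x": 0.19, "y": -0.2, "z": 0.0, "fingers": -1},
    {"ax": 0, "ay": 0, "az": 0.03, "x": 0.19, "y": -0.2, "z": 0.0, "fingers": -1},
    {"ax": 0, "ay": 0, "az": 0.03, "x": 0.19, "y": -0.2, "z": 0.0, "fingers": -1},
    {"ax": 0, "ay": 0, "az": 0.03, "x": 0.19, "y": -0.2, "z": 0.0, "fingers": -1},
    {"ax": 0, "ay": 0, "az": 0.03, "x": 0.19, "y": -0.2, "z": 0.0, "fingers": -1},
    {"ax": 0, "ay": 0, "az": 0.03, "x": 0.19, "y": -0.2, "z": 0, "fingers": -1},
    {"ax": 0, "ay": 0, "az": 0, "x": 0, "y": 0, "z": 0, "fingers": -1},
    {"ax": 0, "ay": 0, "az": 0, "x": 0, "y": 0, "z": 0, "fingers": -1}
  ]
}}

```text
time_s: 1.48
tool_pos: [0.5819, 0.2298, 0.2408]
tool_rot: [[0.975, -0.224, -0.001], [-0.224, -0.975, -0.001], [-0.001, 0.001, -1.0]]
ft_force: [-1.0, -0.3, 0.5]
grip_width: 0.0872
gripper_force: 0.0
```

Run:
```python
from h import *
import pickle
s=get_state();m=camera_model('wrist');cv2.imwrite('pics/w1.png',snapshot('wrist'));pickle.dump(m,open('w1.pkl','wb'))
print(s['time_s'],s['tool_pos'],s['tool_rot'],m['eye'])
print(proj(m,[[.63,.287,.12],[.594,.142,.12],[.612,.218,.12],[.554,-.009,.095]]))
```

```text
1.4833 [0.58192579 0.22980541 0.24080842] [[ 9.74534465e-01 -2.24233343e-01 -1.40852208e-03]
 [-2.24234475e-01 -9.74534969e-01 -7.02965358e-04]
 [-1.21502575e-03  1.00090318e-03 -9.99998761e-01]] [0.65133314 0.21191201 0.40283193]
[[179.66064144 149.61572434]
 [344.01153349 152.45831226]
 [258.27531138 151.68104406]
 [484.26258046 155.49651215]]
```

View pics/w1.png

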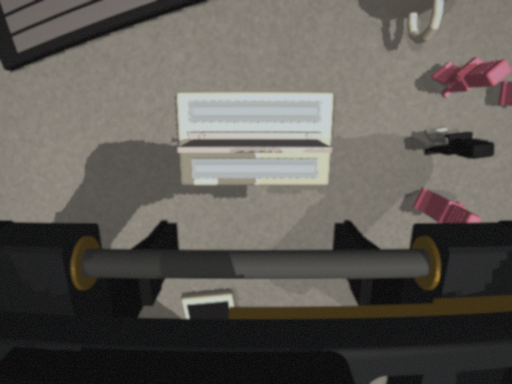

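The wrist view puts the plate's top edge as a thin light line at about (180,150) to (331,149). The black clamp is at (460,145), with its steel jaw on the upper-left side.

Run:
```python
from h import *
import pickle
m=pickle.load(open('w1.pkl','rb'));g=cv2.imread('pics/w1.png').sum(2)/3
for c in(176,179,182,190,220,250,285,320,328,331,334): print(c,g[134:158,c].astype(int))
m0=g[145:153,170:345]
print(g[149:151,170:185].astype(int),g[148:150,322:340].astype(int))
```

```text
176 [117 123 125 122 108  95  92 103 119 123 118  99  90  98 103 104 104 101
  95  88  84  81  82  83]
179 [172 170 167 164 160 150 131 117 114 112 117 117 119 153 176 184 182 178
 159 126 106 100  99  96]
182 [201 202 201 199 194 179 155 144 142 132 115  94 109 152 181 188 188 185
 173 152 141 138 139 138]
190 [189 189 190 188 176 146 111  80  68  63  65  73 108 155 180 188 189 184
 173 153 143 143 142 141]
220 [193 194 193 187 167 122  80  65  62  64  64  77 112 156 180 191 190 185
 173 154 141 140 140 136]
250 [195 195 195 189 167 121  80  65  65  63  65  77 109 143 162 163 149 126
 121 133 140 140 137 135]
285 [196 198 198 192 171 128  84  66  64  65  67  77 112 155 184 194 195 193
 192 192 194 191 187 172]
320 [195 197 198 197 192 181 160 126  89  71  65  72 105 149 175 179 177 177
 182 189 192 194 192 193]
328 [201 203 201 200 196 194 192 190 189 184 171 140 123 152 179 182 180 179
 180 183 186 185 184 180]
331 [150 150 150 149 149 145 141 137 134 130 127 122 125 143 161 163 157 155
 146 135 126 125 126 126]
334 [128 129 127 122 119 119 117 120 122 118 117 118 116 114 117 116 117 115
 117 118 119 119 117 120]
[[ 85  84  84  82  82  85 104 140 170 184 188 187 188 186 187]
 [ 82  84  83  83  83  86 104 137 169 182 188 187 188 189 187]] [[170 172 175 180 180 179 179 178 173 161 139 122 117 115 116 117 115 117]
 [177 179 182 186 187 184 182 181 176 163 139 123 116 114 115 116 116 115]]
```

Run:
```python
from h import *
import pickle
m=pickle.load(open('w1.pkl','rb'));t=camera_model('top');s=camera_model('side')
L=atz(m,(176.7,149.6),.12);R=atz(m,(331.7,149.6),.12);d=L-R
print(L,R,(L+R)/2,np.linalg.norm(d),np.degrees(np.arctan2(d[0],d[1])))
print(tri((m,(176.7,149.6)),(t,(141,163.7)),(s,(237,122.6))))
```

```text
[0.6306362  0.28963387 0.12      ] [0.59905888 0.15261806 0.12      ] [0.61484754 0.22112596 0.12      ] 0.14060747193642265 12.978054174246221
(array([0.63037577, 0.28929398, 0.11693074]), [np.float64(0.001142487453922476), np.float64(0.0011670802075171359), np.float64(5.476051552968897e-05)])
```

Emit:
{"api": "arm_command", "payload": {
  "rows": [
    {"ax": 0, "ay": 0, "az": 0, "x": -0.05, "y": -0.25, "z": 0, "fingers": -1},
    {"ax": 0, "ay": 0, "az": 0, "x": -0.05, "y": -0.25, "z": 0, "fingers": -1},
    {"ax": 0, "ay": 0, "az": 0, "x": -0.05, "y": -0.25, "z": 0, "fingers": -1},
    {"ax": 0, "ay": 0, "az": 0, "x": -0.05, "y": -0.25, "z": 0, "fingers": -1},
    {"ax": 0, "ay": 0, "az": 0, "x": -0.05, "y": -0.25, "z": 0, "fingers": -1},
    {"ax": 0, "ay": 0, "az": 0, "x": -0.05, "y": -0.25, "z": 0, "fingers": -1},
    {"ax": 0, "ay": 0, "az": 0, "x": -0.05, "y": -0.25, "z": 0, "fingers": -1},
    {"ax": 0, "ay": 0, "az": 0, "x": -0.05, "y": -0.25, "z": 0, "fingers": -1}
  ]
}}

```text
time_s: 2.2
tool_pos: [0.5323, -0.0086, 0.242]
tool_rot: [[0.976, -0.219, 0.0], [-0.219, -0.976, 0.0], [0.0, -0.0, -1.0]]
ft_force: [1.7, -0.1, -0.1]
grip_width: 0.0872
gripper_force: 0.0
```

Emit:
{"api": "arm_command", "payload": {
  "rows": [
    {"ax": 0, "ay": 0, "az": 0, "x": 0, "y": 0, "z": 0, "fingers": -0.5},
    {"ax": 0, "ay": 0, "az": 0, "x": 0, "y": 0, "z": 0, "fingers": -0.5},
    {"ax": 0, "ay": 0, "az": 0, "x": 0, "y": 0, "z": 0, "fingers": -0.5},
    {"ax": 0, "ay": 0, "az": 0, "x": 0, "y": 0, "z": 0, "fingers": -0.5},
    {"ax": 0, "ay": 0, "az": 0, "x": 0, "y": 0, "z": 0, "fingers": -0.5},
    {"ax": 0, "ay": 0, "az": 0, "x": 0, "y": 0, "z": 0, "fingers": -0.5},
    {"ax": 0, "ay": 0, "az": 0, "x": 0, "y": 0, "z": 0, "fingers": -0.5},
    {"ax": 0, "ay": 0, "az": 0, "x": 0, "y": 0, "z": 0, "fingers": -0.5}
  ]
}}

```text
time_s: 2.87
tool_pos: [0.5334, -0.0082, 0.2416]
tool_rot: [[0.975, -0.22, -0.0], [-0.22, -0.975, -0.0], [-0.0, 0.0, -1.0]]
ft_force: [0.0, -0.2, 0.5]
grip_width: 0.0654
gripper_force: 0.0
```

Run:
```python
from h import *
import pickle
s=get_state();m=camera_model('wrist');i=snapshot('wrist');cv2.imwrite('pics/w2.png',i);pickle.dump(m,open('w2.pkl','wb'))
print(s['time_s'],s['tool_pos'],s['tool_rot'],s['grip_width'],m['eye'])
p=proj(m,[[.554,-.009,.095]])[0];print(p)
x,y=max(0,int(p[0])-80),max(0,int(p[1])-60);print(x,y)
cv2.imwrite('pics/w2c.png',cv2.resize(i[y:y+120,x:x+160],None,fx=5,fy=5,interpolation=cv2.INTER_CUBIC))
```

```text
2.8667 [ 0.53337909 -0.00819243  0.2416069 ] [[ 9.75437296e-01 -2.20277144e-01 -2.47046689e-04]
 [-2.20277167e-01 -9.75437320e-01 -7.05970794e-05]
 [-2.25427637e-04  1.23281769e-04 -9.99999967e-01]] 0.06537484032301569 [ 0.60265484 -0.0258842   0.40370303]
[249.55770838 159.87305999]
169 99
```

View pics/w2c.png

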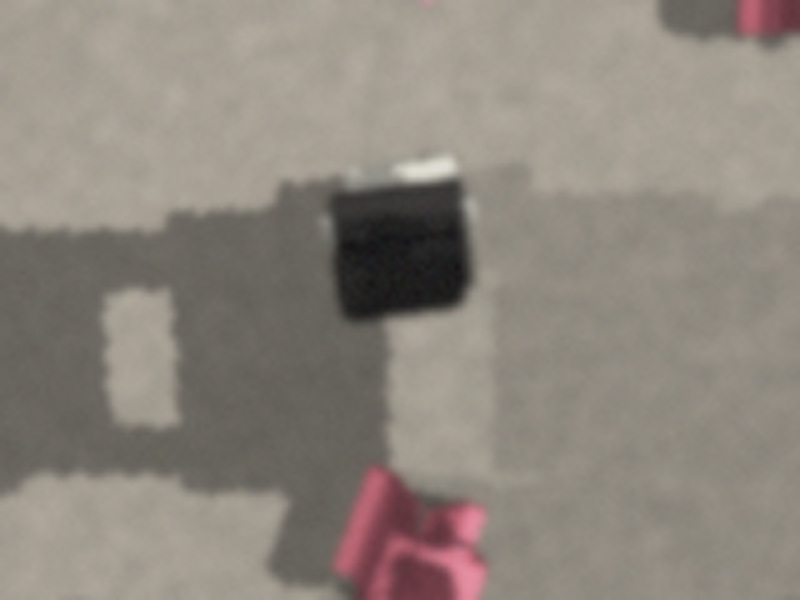

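The crop shows the clamp's black block (top face about x 340-468, y 235-310 in the crop), turned about 7° from the gripper, with the bright steel jaw at (425,170), the +x side.

Run:
```python
from h import *
import pickle
np.set_printoptions(precision=4,suppress=True)
m=pickle.load(open('w2.pkl','rb'));t=camera_model('top');i=cv2.imread('pics/w2.png')
g=cv2.resize(i[99:219,169:329],None,fx=5,fy=5,interpolation=cv2.INTER_CUBIC).max(2)[:340]
M=(g<62).astype(np.uint8);n,l,st,ce=cv2.connectedComponentsWithStats(M);k=1+st[1:,4].argmax();print(st[k],ce[k])
M=l==k
f=lambda p:np.array([169+(p[0]-2)/5,99+(p[1]-2)/5])
cols=np.arange(370,450,4);b=[np.where(M[:,c])[0].max() for c in cols];tt=[np.where(M[:,c])[0].min() for c in cols]
pb=np.polyfit(cols,b,1);pt=np.polyfit(cols,tt,1);print('slopes',np.degrees(np.arctan([pb[0],pt[0]])))
rows=np.arange(265,295,3);Lx=[np.where(M[r])[0].min() for r in rows];Rx=[np.where(M[r])[0].max() for r in rows]
print(Lx,Rx)
A=atz(m,f((370,np.polyval(pb,370))),.095);B=atz(m,f((450,np.polyval(pb,450))),.095);d=A-B
A2=atz(m,f((370,np.polyval(pt,370))),.06);B2=atz(m,f((450,np.polyval(pt,450))),.06);d2=A2-B2
for v in(d,d2):print('yaw of y axis from world y toward +x',np.degrees(np.arctan2(v[0],v[1])))
a=np.arctan2(d[0],d[1])*.5+.5*np.arctan2(d2[0],d2[1]);ey=np.array([np.sin(a),np.cos(a),0]);ex=np.array([np.cos(a),-np.sin(a),0])
cm=(np.mean(Lx)+np.mean(Rx))/2;E=atz(m,f((cm,np.polyval(pb,cm))),.095)
W=np.linalg.norm(atz(m,f((np.mean(Lx),280)),.095)-atz(m,f((np.mean(Rx),280)),.095))
C=E+ex*.008;print('width',W,'edge',E,'centre',C,proj(m,C),proj(t,C))
print(tri((m,proj(m,C)[0]),(t,(251,190.8))))
```

```text
[  335   187   133   133 14794] [398.5562 252.1137]
slopes [-9.7485 -4.9525]
[np.int64(336), np.int64(336), np.int64(336), np.int64(337), np.int64(338), np.int64(338), np.int64(338), np.int64(338), np.int64(338), np.int64(339)] [np.int64(466), np.int64(466), np.int64(466), np.int64(466), np.int64(466), np.int64(466), np.int64(465), np.int64(463), np.int64(461), np.int64(461)]
yaw of y axis from world y toward +x 2.8985951200250755
yaw of y axis from world y toward +x 7.831852291184252
width 0.025168522416556954 edge [ 0.5532 -0.008   0.095 ] centre [ 0.5612 -0.0088  0.095 ] [[247.7212 152.8978]] [[250.7423 188.003 ]]
(array([ 0.5567, -0.0086,  0.0657]), [np.float64(0.0015467123703699736), np.float64(0.0015467123703699365)])
```

Emit:
{"api": "arm_command", "payload": {
  "rows": [
    {"ax": 0, "ay": 0, "az": 0.13, "x": 0.11, "y": 0, "z": 0, "fingers": -0.4},
    {"ax": 0, "ay": 0, "az": 0.13, "x": 0.11, "y": 0, "z": 0, "fingers": -0.4},
    {"ax": 0, "ay": 0, "az": 0, "x": 0, "y": 0, "z": -0.2, "fingers": -0.4},
    {"ax": 0, "ay": 0, "az": 0, "x": 0, "y": 0, "z": -0.2, "fingers": -0.4},
    {"ax": 0, "ay": 0, "az": 0, "x": 0, "y": 0, "z": -0.2, "fingers": -0.4},
    {"ax": 0, "ay": 0, "az": 0, "x": 0, "y": 0, "z": -0.2, "fingers": -0.4},
    {"ax": 0, "ay": 0, "az": 0, "x": 0, "y": 0, "z": -0.2, "fingers": -0.4},
    {"ax": 0, "ay": 0, "az": 0, "x": 0, "y": 0, "z": 0, "fingers": -0.4}
  ]
}}

```text
time_s: 3.58
tool_pos: [0.5562, -0.0092, 0.1168]
tool_rot: [[0.996, -0.094, -0.01], [-0.094, -0.996, -0.001], [-0.01, 0.002, -1.0]]
ft_force: [-1.1, -0.8, -0.6]
grip_width: 0.0614
gripper_force: 0.0
```

Run:
```python
from h import *
import pickle
s=get_state();m=camera_model('wrist');i=snapshot('wrist');cv2.imwrite('pics/w3.png',i);pickle.dump(m,open('w3.pkl','wb'))
print(s['time_s'],s['tool_pos'],s['tool_rot'],s['grip_width'])
p=proj(m,[[.560,-.009,.095]])[0];print(p)
x,y=max(0,int(p[0])-120),max(0,int(p[1])-90);print(x,y)
cv2.imwrite('pics/w3c.png',cv2.resize(i[y:y+180,x:x+240],None,fx=3,fy=3,interpolation=cv2.INTER_CUBIC))
```

```text
3.5833 [ 0.55617285 -0.00915921  0.11683688] [[ 0.99552427 -0.09393185 -0.01040406]
 [-0.09395076 -0.99557594 -0.00134318]
 [-0.01023186  0.00231464 -0.99994497]] 0.061446059251283026
[251.17488375 218.39034015]
131 128
```

View pics/w3c.png

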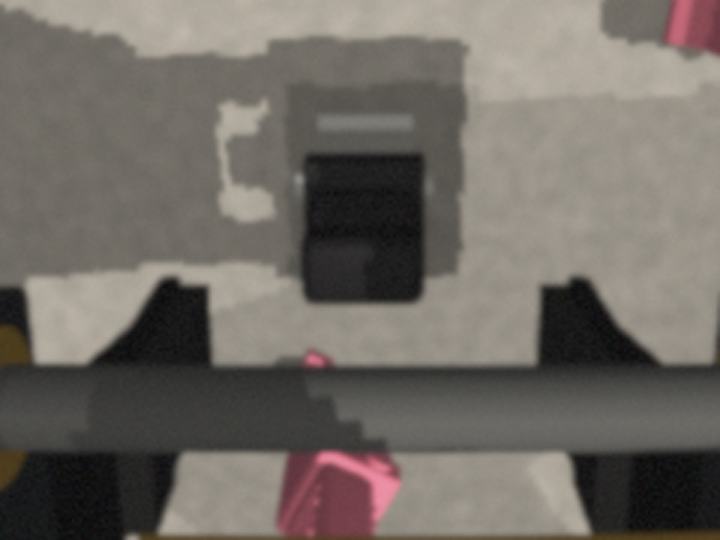

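The clamp's block is at (364,268) in the crop, square to the gripper and centred between the open fingers, with the pinks clear. Next I descend and grip.

Emit:
{"api": "arm_command", "payload": {
  "rows": [
    {"ax": 0, "ay": 0, "az": 0, "x": 0.0, "y": 0, "z": -0.13, "fingers": -0.4},
    {"ax": 0, "ay": 0, "az": 0, "x": 0, "y": 0, "z": -0.13, "fingers": -0.4},
    {"ax": 0, "ay": 0, "az": 0, "x": 0, "y": 0, "z": -0.13, "fingers": -0.4},
    {"ax": 0, "ay": 0, "az": 0, "x": 0, "y": 0, "z": -0.13, "fingers": -0.4},
    {"ax": 0, "ay": 0, "az": 0, "x": 0, "y": 0, "z": 0, "fingers": -0.4},
    {"ax": 0, "ay": 0, "az": 0, "x": 0, "y": 0, "z": 0, "fingers": -0.4},
    {"ax": 0, "ay": 0, "az": 0, "x": 0, "y": 0, "z": 0, "fingers": 0},
    {"ax": 0, "ay": 0, "az": 0, "x": 0, "y": 0, "z": 0, "fingers": 0.5}
  ]
}}

```text
time_s: 4.3
tool_pos: [0.5611, -0.0084, 0.0612]
tool_rot: [[0.996, -0.092, 0.003], [-0.092, -0.996, 0.001], [0.003, -0.001, -1.0]]
ft_force: [-0.5, -0.1, 0.1]
grip_width: 0.0539
gripper_force: 0.0
```

Emit:
{"api": "arm_command", "payload": {
  "rows": [
    {"ax": 0, "ay": 0, "az": 0, "x": 0, "y": 0, "z": 0, "fingers": 1},
    {"ax": 0, "ay": 0, "az": 0, "x": 0, "y": 0, "z": 0, "fingers": 1},
    {"ax": 0, "ay": 0, "az": 0, "x": 0, "y": 0, "z": 0, "fingers": 1},
    {"ax": 0, "ay": 0, "az": 0, "x": 0, "y": 0, "z": 0, "fingers": 1},
    {"ax": 0, "ay": 0, "az": 0, "x": 0, "y": 0, "z": 0, "fingers": 1},
    {"ax": 0, "ay": 0, "az": 0, "x": 0, "y": 0, "z": 0, "fingers": 1},
    {"ax": 0, "ay": 0, "az": 0, "x": 0, "y": 0, "z": 0, "fingers": 1},
    {"ax": 0, "ay": 0, "az": 0, "x": 0, "y": 0, "z": 0, "fingers": 1}
  ]
}}

```text
time_s: 4.97
tool_pos: [0.5598, -0.0086, 0.0595]
tool_rot: [[0.996, -0.093, 0.0], [-0.093, -0.996, -0.0], [0.0, -0.0, -1.0]]
ft_force: [-0.6, -0.8, 1.9]
grip_width: 0.0255
gripper_force: 30.0
```

Emit:
{"api": "arm_command", "payload": {
  "rows": [
    {"ax": 0, "ay": 0, "az": 0, "x": 0, "y": 0, "z": 0.1, "fingers": 1},
    {"ax": 0, "ay": 0, "az": 0, "x": 0, "y": 0, "z": 0.2, "fingers": 1},
    {"ax": 0, "ay": 0, "az": 0, "x": 0, "y": 0, "z": 0.2, "fingers": 1},
    {"ax": 0, "ay": 0, "az": 0, "x": 0, "y": 0, "z": 0.2, "fingers": 1},
    {"ax": 0, "ay": 0, "az": 0, "x": 0, "y": 0, "z": 0.2, "fingers": 1},
    {"ax": 0, "ay": 0, "az": 0, "x": 0, "y": 0, "z": 0.2, "fingers": 1},
    {"ax": 0, "ay": 0, "az": 0, "x": 0, "y": 0, "z": 0.2, "fingers": 1},
    {"ax": 0, "ay": 0, "az": 0, "x": 0, "y": 0, "z": 0, "fingers": 1}
  ]
}}

```text
time_s: 5.63
tool_pos: [0.5625, -0.0085, 0.2207]
tool_rot: [[0.996, -0.092, 0.01], [-0.092, -0.996, 0.001], [0.01, -0.002, -1.0]]
ft_force: [0.7, -0.2, 0.8]
grip_width: 0.0263
gripper_force: 30.0
```

Emit:
{"api": "arm_command", "payload": {
  "rows": [
    {"ax": 0, "ay": 0, "az": -0.03, "x": 0.05, "y": 0.2, "z": 0, "fingers": 1},
    {"ax": 0, "ay": 0, "az": -0.04, "x": 0.05, "y": 0.2, "z": 0, "fingers": 1},
    {"ax": 0, "ay": 0, "az": -0.04, "x": 0.05, "y": 0.2, "z": 0, "fingers": 1},
    {"ax": 0, "ay": 0, "az": -0.04, "x": 0.05, "y": 0.2, "z": 0, "fingers": 1},
    {"ax": 0, "ay": 0, "az": -0.04, "x": 0.05, "y": 0.2, "z": 0, "fingers": 1},
    {"ax": 0, "ay": 0, "az": -0.04, "x": 0.05, "y": 0.2, "z": 0, "fingers": 1},
    {"ax": 0, "ay": 0, "az": -0.03, "x": 0.05, "y": 0.2, "z": 0, "fingers": 1},
    {"ax": 0, "ay": 0, "az": 0, "x": 0.05, "y": 0.2, "z": 0, "fingers": 1}
  ]
}}

```text
time_s: 6.3
tool_pos: [0.6073, 0.1844, 0.2142]
tool_rot: [[0.975, -0.222, -0.002], [-0.222, -0.975, -0.001], [-0.002, 0.001, -1.0]]
ft_force: [0.4, -0.4, -0.9]
grip_width: 0.0258
gripper_force: 30.0
```

Emit:
{"api": "arm_command", "payload": {
  "rows": [
    {"ax": 0, "ay": 0, "az": 0, "x": 0.04, "y": 0.2, "z": 0, "fingers": 1},
    {"ax": 0, "ay": 0, "az": 0, "x": 0.02, "y": 0.11, "z": 0, "fingers": 1},
    {"ax": 0, "ay": 0, "az": 0, "x": 0, "y": 0, "z": 0, "fingers": 1},
    {"ax": 0, "ay": 0, "az": 0, "x": 0, "y": 0, "z": 0, "fingers": 1},
    {"ax": 0, "ay": 0, "az": 0, "x": 0, "y": 0, "z": 0, "fingers": 1},
    {"ax": 0, "ay": 0, "az": 0, "x": 0, "y": 0, "z": 0, "fingers": 1},
    {"ax": 0, "ay": 0, "az": 0, "x": 0, "y": 0, "z": 0, "fingers": 1},
    {"ax": 0, "ay": 0, "az": 0, "x": 0, "y": 0, "z": 0, "fingers": 1}
  ]
}}

```text
time_s: 6.97
tool_pos: [0.6149, 0.2197, 0.2157]
tool_rot: [[0.975, -0.222, 0.0], [-0.222, -0.975, 0.0], [0.0, -0.0, -1.0]]
ft_force: [0.0, 0.0, -0.5]
grip_width: 0.0256
gripper_force: 30.0
```

Run:
```python
from h import *
import pickle
s=get_state();m=camera_model('wrist');i=snapshot('wrist');j=snapshot('side')
print(s['time_s'],s['tool_pos'],s['tool_rot'],s['grip_width'],s['ft_force'])
sm=camera_model('side');pp=s['tool_pos'];p=proj(sm,pp)[0];p2=proj(m,pp)[0];print(p,p2,proj(m,[[.6306,.2896,.12],[.5991,.1526,.12]]))
x,y=int(p[0])-40,int(p[1])-20;print(x,y)
X=int(p2[0])-120;Y=384-180;print(X,Y)
a=cv2.resize(j[y:y+90,x:x+80],(400,450),interpolation=cv2.INTER_CUBIC);b=cv2.resize(i[130:310,176:336],(400,450),interpolation=cv2.INTER_CUBIC)
cv2.imwrite('pics/held.png',np.hstack([a,b]));cv2.imwrite('pics/w4.png',i);pickle.dump(m,open('w4.pkl','wb'))
```

```text
6.9667 [0.61486903 0.21968506 0.2156641 ] [[ 9.75051347e-01 -2.21979348e-01  2.00647487e-04]
 [-2.21979376e-01 -9.75051352e-01  1.31484369e-04]
 [ 1.66454789e-04 -1.72743615e-04 -9.99999971e-01]] 0.025589105871320662 [ 0.01648259  0.01912018 -0.51954962]
[243.21566768 111.20595911] [251.77638764 239.01057075] [[169.52156428 193.52223911]
 [333.45156138 193.86287808]]
203 91
131 204
```

View pics/held.png

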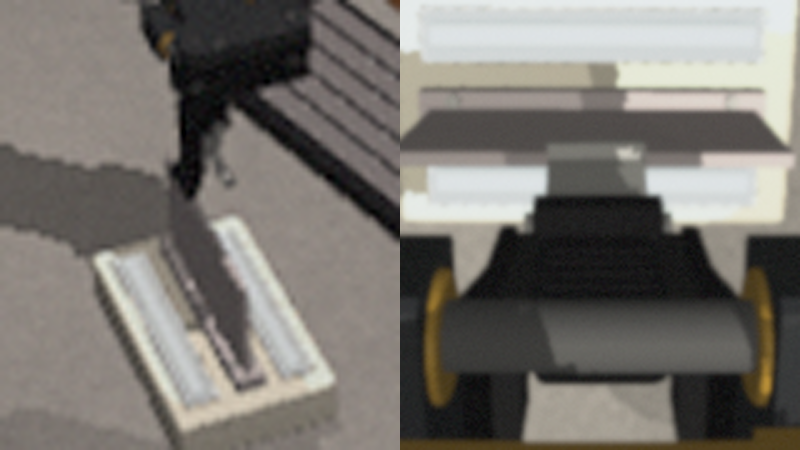

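Run:
```python
from h import *
import pickle
m=pickle.load(open('w4.pkl','rb'));T=np.array([.6149,.2197,0]);ex=np.array([.975,-.222,0])
for dx in(.013,.015,.017,.019,.021):print(dx,proj(m,T+ex*dx+[0,0,.156]))
g=cv2.imread('pics/w4.png').mean(2).astype(int)
for c in(240,254,264):print(c,g[176:222,c])
mid=np.array([.6148,.2211,.12]);print('plate offset along ex',(mid-T)@ex)
```

```text
0.013 [[252.60856323 189.30743959]]
0.015 [[252.60218779 186.65549878]]
0.017 [[252.59581439 183.991609  ]]
0.019 [[252.58944347 181.31578145]]
0.021 [[252.58307551 178.62802917]]
240 [ 76  78  75  77  76  76  75  76  74  77  82  96 109 118 117 119 116 106
  93  87  85  85  84  87  84  85  84  85  83  82  80  67  48  29  21  17
  24  30  30  31  30  27  31  33  31  28]
254 [ 77  77  76  75  79  75  75  75  77  77  88  99 113 118 119 118 111 102
  90  86  85  86  84  82  85  86  86  85  84  84  79  68  46  27  21  14
  23  26  29  33  24  30  30  28  32  29]
264 [ 76  76  78  77  74  77  76  77  77  78  86 104 125 159 186 191 177 153
 120 103 105 112 112 106  99  90  88  85  84  83  80  68  47  24  19  24
  25  28  27  29  33  30  32  29  27  29]
plate offset along ex -0.00040829999999998586
```

The side view (left) shows the clamp hanging over the plate. In the wrist view the plate edge is at row 193 as predicted, and the steel foot's outer edge is at row 187, so the slot is centred within about 2 mm. Pressing down now.

Emit:
{"api": "arm_command", "payload": {
  "rows": [
    {"ax": 0, "ay": 0, "az": 0, "x": 0, "y": 0, "z": -0.1, "fingers": 1},
    {"ax": 0, "ay": 0, "az": 0, "x": 0, "y": 0, "z": -0.1, "fingers": 1},
    {"ax": 0, "ay": 0, "az": 0, "x": 0, "y": 0, "z": -0.1, "fingers": 1},
    {"ax": 0, "ay": 0, "az": 0, "x": 0, "y": 0, "z": -0.1, "fingers": 1},
    {"ax": 0, "ay": 0, "az": 0, "x": 0, "y": 0, "z": -0.04, "fingers": 1},
    {"ax": 0, "ay": 0, "az": 0, "x": 0, "y": 0, "z": -0.03, "fingers": 1},
    {"ax": 0, "ay": 0, "az": 0, "x": 0, "y": 0, "z": 0, "fingers": 1},
    {"ax": 0, "ay": 0, "az": 0, "x": 0, "y": 0, "z": 0, "fingers": 1}
  ]
}}

```text
time_s: 7.73
tool_pos: [0.6153, 0.2205, 0.1595]
tool_rot: [[0.975, -0.221, 0.001], [-0.221, -0.975, 0.0], [0.001, -0.001, -1.0]]
ft_force: [1.1, -1.4, -0.1]
grip_width: 0.0258
gripper_force: 30.0
```

Emit:
{"api": "arm_command", "payload": {
  "rows": [
    {"ax": 0, "ay": 0, "az": 0, "x": 0, "y": 0, "z": -0.02, "fingers": 1},
    {"ax": 0, "ay": 0, "az": 0, "x": 0, "y": 0, "z": -0.02, "fingers": 1},
    {"ax": 0, "ay": 0, "az": 0, "x": 0, "y": 0, "z": -0.02, "fingers": 1},
    {"ax": 0, "ay": 0, "az": 0, "x": 0, "y": 0, "z": -0.02, "fingers": 1},
    {"ax": 0, "ay": 0, "az": 0, "x": 0, "y": 0, "z": -0.02, "fingers": 1},
    {"ax": 0, "ay": 0, "az": 0, "x": 0, "y": 0, "z": -0.02, "fingers": 1},
    {"ax": 0, "ay": 0, "az": 0, "x": 0, "y": 0, "z": 0, "fingers": 1},
    {"ax": 0, "ay": 0, "az": 0, "x": 0, "y": 0, "z": 0, "fingers": 1}
  ]
}}

```text
time_s: 8.4
tool_pos: [0.615, 0.2206, 0.1439]
tool_rot: [[0.975, -0.221, -0.0], [-0.221, -0.975, 0.0], [-0.0, -0.0, -1.0]]
ft_force: [1.2, 0.4, 0.3]
grip_width: 0.026
gripper_force: 30.0
```

Emit:
{"api": "arm_command", "payload": {
  "rows": [
    {"ax": 0, "ay": 0, "az": 0, "x": 0, "y": 0, "z": -0.02, "fingers": 1},
    {"ax": 0, "ay": 0, "az": 0, "x": 0, "y": 0, "z": -0.02, "fingers": 1},
    {"ax": 0, "ay": 0, "az": 0, "x": 0, "y": 0, "z": -0.02, "fingers": 1},
    {"ax": 0, "ay": 0, "az": 0, "x": 0, "y": 0, "z": -0.02, "fingers": 1},
    {"ax": 0, "ay": 0, "az": 0, "x": 0, "y": 0, "z": 0, "fingers": 1},
    {"ax": 0, "ay": 0, "az": 0, "x": 0, "y": 0, "z": 0, "fingers": 1},
    {"ax": 0, "ay": 0, "az": 0, "x": 0, "y": 0, "z": 0, "fingers": 1},
    {"ax": 0, "ay": 0, "az": 0, "x": 0, "y": 0, "z": 0, "fingers": 1}
  ]
}}

```text
time_s: 9.07
tool_pos: [0.6148, 0.2205, 0.1343]
tool_rot: [[0.975, -0.221, -0.001], [-0.221, -0.975, -0.0], [-0.0, 0.0, -1.0]]
ft_force: [3.0, 0.7, -2.1]
grip_width: 0.0256
gripper_force: 30.0
```

Run:
```python
from h import *
s=get_state();i=snapshot('wrist');j=snapshot('side')
print(s['time_s'],s['tool_pos'],s['wrist_torque'],s['ft_force'])
sm=camera_model('side');p=proj(sm,s['tool_pos'])[0]
x,y=int(p[0])-40,int(p[1])-30
a=cv2.resize(j[y:y+90,x:x+80],(400,450),interpolation=cv2.INTER_CUBIC);b=cv2.resize(i[130:310,176:336],(400,450),interpolation=cv2.INTER_CUBIC)
cv2.imwrite('pics/down.png',np.hstack([a,b]))
```

```text
9.0667 [0.61481469 0.22052441 0.1343356 ] [-0.05954754 -0.77421262 -0.00745421] [ 2.95913764  0.68447865 -2.08143798]
```

View pics/down.png

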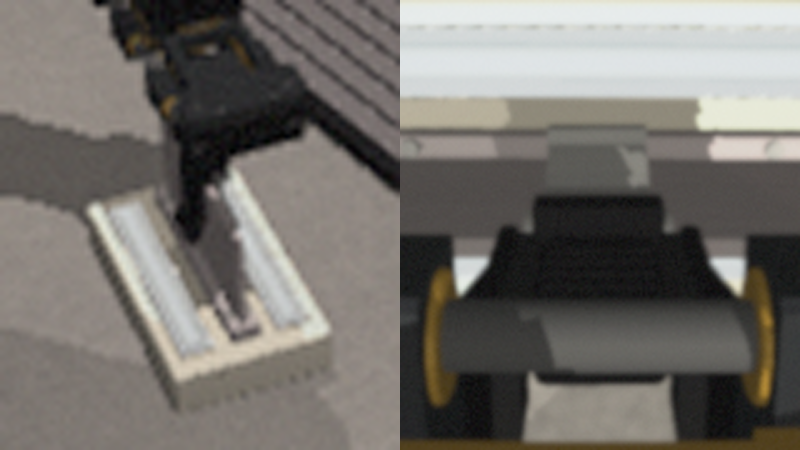

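The clamp straddles the plate with the steel jaw on the near face. There is no bottoming force yet, so I press a little further.

Emit:
{"api": "arm_command", "payload": {
  "rows": [
    {"ax": 0, "ay": 0, "az": 0, "x": 0, "y": 0, "z": -0.01, "fingers": 1},
    {"ax": 0, "ay": 0, "az": 0, "x": 0, "y": 0, "z": -0.01, "fingers": 1},
    {"ax": 0, "ay": 0, "az": 0, "x": 0, "y": 0, "z": -0.01, "fingers": 1},
    {"ax": 0, "ay": 0, "az": 0, "x": 0, "y": 0, "z": 0, "fingers": 1},
    {"ax": 0, "ay": 0, "az": 0, "x": 0, "y": 0, "z": 0, "fingers": 1},
    {"ax": 0, "ay": 0, "az": 0, "x": 0, "y": 0, "z": 0, "fingers": 1},
    {"ax": 0, "ay": 0, "az": 0, "x": 0, "y": 0, "z": 0, "fingers": 1},
    {"ax": 0, "ay": 0, "az": 0, "x": 0, "y": 0, "z": 0, "fingers": 1}
  ]
}}

```text
time_s: 9.83
tool_pos: [0.615, 0.2205, 0.1333]
tool_rot: [[0.975, -0.22, 0.001], [-0.22, -0.975, -0.0], [0.001, -0.0, -1.0]]
ft_force: [-0.4, -1.1, 6.6]
grip_width: 0.0251
gripper_force: 30.0
```

Emit:
{"api": "arm_command", "payload": {
  "rows": [
    {"ax": 0, "ay": 0, "az": 0, "x": 0, "y": 0, "z": -0.02, "fingers": 1},
    {"ax": 0, "ay": 0, "az": 0, "x": 0, "y": 0, "z": -0.02, "fingers": 1},
    {"ax": 0, "ay": 0, "az": 0, "x": 0, "y": 0, "z": 0, "fingers": 1},
    {"ax": 0, "ay": 0, "az": 0, "x": 0, "y": 0, "z": 0, "fingers": 1},
    {"ax": 0, "ay": 0, "az": 0, "x": 0, "y": 0, "z": 0, "fingers": 1},
    {"ax": 0, "ay": 0, "az": 0, "x": 0, "y": 0, "z": 0, "fingers": 1},
    {"ax": 0, "ay": 0, "az": 0, "x": 0, "y": 0, "z": 0, "fingers": 1},
    {"ax": 0, "ay": 0, "az": 0, "x": 0, "y": 0, "z": 0, "fingers": 1}
  ]
}}

```text
time_s: 10.5
tool_pos: [0.6155, 0.2207, 0.1329]
tool_rot: [[0.976, -0.219, 0.004], [-0.219, -0.976, 0.0], [0.004, -0.001, -1.0]]
ft_force: [-7.3, -2.0, 21.1]
grip_width: 0.0257
gripper_force: 30.0
```

It is bottomed out at TCP z 0.133 (predicted 0.1335). I relieve the push, then open.

Emit:
{"api": "arm_command", "payload": {
  "rows": [
    {"ax": 0, "ay": 0, "az": 0, "x": 0, "y": 0, "z": 0.03, "fingers": 1},
    {"ax": 0, "ay": 0, "az": 0, "x": 0, "y": 0, "z": 0.02, "fingers": 1},
    {"ax": 0, "ay": 0, "az": 0, "x": 0, "y": 0, "z": 0, "fingers": 1},
    {"ax": 0, "ay": 0, "az": 0, "x": 0, "y": 0, "z": 0, "fingers": 0.3},
    {"ax": 0, "ay": 0, "az": 0, "x": 0, "y": 0, "z": 0, "fingers": -0.3},
    {"ax": 0, "ay": 0, "az": 0, "x": 0, "y": 0, "z": 0, "fingers": -0.3},
    {"ax": 0, "ay": 0, "az": 0, "x": 0, "y": 0, "z": 0, "fingers": -0.3},
    {"ax": 0, "ay": 0, "az": 0, "x": 0, "y": 0, "z": 0, "fingers": -0.3}
  ]
}}

```text
time_s: 11.17
tool_pos: [0.6145, 0.2205, 0.1319]
tool_rot: [[0.975, -0.221, -0.001], [-0.221, -0.975, -0.001], [-0.001, 0.001, -1.0]]
ft_force: [0.2, 0.2, -0.1]
grip_width: 0.0493
gripper_force: 0.0
```

Emit:
{"api": "arm_command", "payload": {
  "rows": [
    {"ax": 0, "ay": 0, "az": 0, "x": 0, "y": 0, "z": 0, "fingers": -0.3},
    {"ax": 0, "ay": 0, "az": 0, "x": 0, "y": 0, "z": 0.05, "fingers": -0.3},
    {"ax": 0, "ay": 0, "az": 0, "x": 0, "y": 0, "z": 0.1, "fingers": -0.3},
    {"ax": 0, "ay": 0, "az": 0, "x": 0, "y": 0, "z": 0.2, "fingers": -0.3},
    {"ax": 0, "ay": 0, "az": 0, "x": 0, "y": 0, "z": 0.2, "fingers": -0.3},
    {"ax": 0, "ay": 0, "az": 0, "x": 0, "y": 0, "z": 0.2, "fingers": -0.3},
    {"ax": 0, "ay": 0, "az": 0, "x": 0, "y": 0, "z": 0.2, "fingers": -0.3},
    {"ax": 0, "ay": 0, "az": 0, "x": 0, "y": 0, "z": 0, "fingers": -0.3}
  ]
}}

```text
time_s: 11.83
tool_pos: [0.6175, 0.2214, 0.2536]
tool_rot: [[0.975, -0.22, 0.011], [-0.22, -0.975, 0.004], [0.01, -0.007, -1.0]]
ft_force: [0.6, 0.4, 1.0]
grip_width: 0.0565
gripper_force: 0.0
```

Emit:
{"api": "arm_command", "payload": {
  "rows": [
    {"ax": 0, "ay": 0, "az": 0, "x": -0.04, "y": -0.27, "z": 0, "fingers": -0.3},
    {"ax": 0, "ay": 0, "az": 0.12, "x": -0.04, "y": -0.27, "z": 0, "fingers": -0.3},
    {"ax": 0, "ay": 0, "az": 0.12, "x": -0.04, "y": -0.27, "z": 0, "fingers": -0.3},
    {"ax": 0, "ay": 0, "az": 0.12, "x": -0.04, "y": -0.27, "z": 0, "fingers": -0.3},
    {"ax": 0, "ay": 0, "az": 0.12, "x": -0.04, "y": -0.27, "z": 0, "fingers": -0.3},
    {"ax": 0, "ay": 0, "az": 0.12, "x": -0.04, "y": -0.27, "z": 0, "fingers": -0.3},
    {"ax": 0, "ay": 0, "az": 0.12, "x": -0.04, "y": -0.27, "z": 0, "fingers": -0.3},
    {"ax": 0, "ay": 0, "az": 0.12, "x": -0.04, "y": -0.27, "z": 0, "fingers": -0.3}
  ]
}}

```text
time_s: 12.5
tool_pos: [0.5759, -0.0401, 0.2469]
tool_rot: [[0.98, 0.199, 0.0], [0.199, -0.98, 0.0], [0.0, -0.0, -1.0]]
ft_force: [0.4, -0.4, 0.9]
grip_width: 0.0566
gripper_force: 0.0
```

Emit:
{"api": "arm_command", "payload": {
  "rows": [
    {"ax": 0, "ay": 0, "az": 0.1, "x": -0.05, "y": -0.28, "z": 0, "fingers": -0.3},
    {"ax": 0, "ay": 0, "az": 0, "x": -0.05, "y": -0.28, "z": -0.1, "fingers": -0.3},
    {"ax": 0, "ay": 0, "az": 0, "x": -0.05, "y": -0.28, "z": -0.1, "fingers": -0.3},
    {"ax": 0, "ay": 0, "az": 0, "x": -0.05, "y": -0.28, "z": -0.1, "fingers": -0.3},
    {"ax": 0, "ay": 0, "az": 0, "x": -0.05, "y": -0.28, "z": -0.1, "fingers": -0.3},
    {"ax": 0, "ay": 0, "az": 0, "x": -0.02, "y": -0.28, "z": 0, "fingers": -0.3},
    {"ax": 0, "ay": 0, "az": 0, "x": 0, "y": 0, "z": 0, "fingers": -0.3},
    {"ax": 0, "ay": 0, "az": 0, "x": 0, "y": 0, "z": 0, "fingers": -0.3}
  ]
}}

```text
time_s: 13.17
tool_pos: [0.5436, -0.2419, 0.1983]
tool_rot: [[0.97, 0.241, -0.0], [0.241, -0.97, 0.0], [-0.0, -0.0, -1.0]]
ft_force: [-1.4, -0.1, -0.2]
grip_width: 0.0566
gripper_force: 0.0
```

Run:
```python
from h import *
import pickle
s=get_state();m=camera_model('wrist');i=snapshot('wrist');j=snapshot('side');t=snapshot('top')
print(s['time_s'],s['tool_pos'],s['tool_rot'],s['q'])
cv2.imwrite('pics/w5.png',i);cv2.imwrite('pics/s5.png',j);cv2.imwrite('pics/t5.png',t);pickle.dump(m,open('w5.pkl','wb'))
sm=camera_model('side')
p=proj(m,[[.571,-.2466,.101]])[0];c=proj(sm,[.615,.22,.13])[0];print(p,c)
x,y=int(np.clip(p[0]-100,0,312)),int(np.clip(p[1]-100,0,184));X,Y=int(c[0])-35,int(c[1])-35;print(x,y,X,Y)
cv2.imwrite('pics/final.png',np.hstack([cv2.resize(i[y:y+200,x:x+200],(400,400),interpolation=cv2.INTER_CUBIC),cv2.resize(j[Y:Y+70,X:X+70],(400,400),interpolation=cv2.INTER_CUBIC)]))
```

```text
13.1667 [ 0.54355828 -0.24188055  0.19830627] [[ 9.70411333e-01  2.41457293e-01 -4.68656079e-04]
 [ 2.41457332e-01 -9.70411437e-01  2.54698977e-05]
 [-4.48639326e-04 -1.37876724e-04 -9.99999890e-01]] [-8.40678017e+00  2.01618404e+01 -6.02241868e+00  2.76534007e-03
 -6.38425178e+01  1.12378129e+02]
[266.47668629 162.29386618] [244.56355404 132.69478436]
166 62 209 97
```

View pics/final.png

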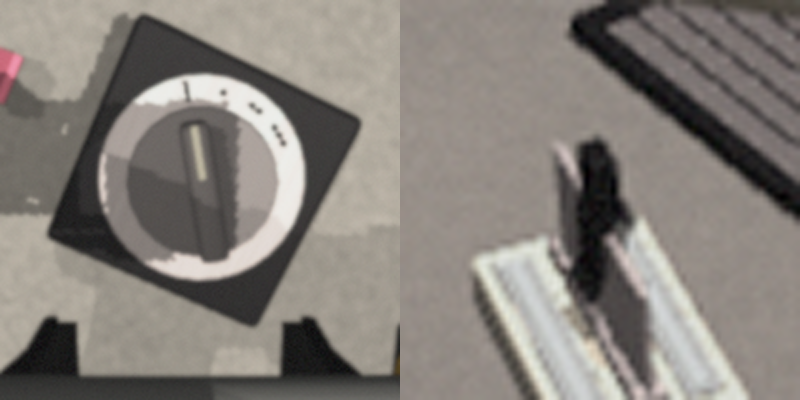

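The left half shows the dial's bar from its pointer end (192,123) to its tail (215,260), at rest on the line mark. The right half shows the clamp upright on the plate, let go.

Run:
```python
from h import *
import pickle
m=pickle.load(open('w5.pkl','rb'));f=lambda p:(166+p[0]/2,62+p[1]/2)
a=atz(m,f((193,123)),.101);b=atz(m,f((215,261)),.101);d=a-b
print(a,b,(a+b)/2,np.linalg.norm(d),np.degrees(np.arctan2(d[1],d[0])))
# ring centre z~.056, disc centre z .067
print(atz(m,f((201.5,177)),.056),atz(m,f((202,181)),.067))
q=[atz(m,f(p),.055) for p in((142,14),(361,122),(256,327),(49,236))];print(np.mean(q,0))
# pointer two-view: top-face pointer end in wrist vs original top view
t=camera_model('top');print(tri((m,f((204,191))),(t,(333,182.5)),(camera_model('side'),(330.5,241.5))))
```

```text
[ 0.60112014 -0.235504    0.101     ] [ 0.54709483 -0.25899688  0.101     ] [ 0.57410748 -0.24725044  0.101     ] 0.058912223744751746 23.501794541922145
[ 0.57510052 -0.24740176  0.056     ] [ 0.57468603 -0.24735389  0.067     ]
[ 0.5738303  -0.24814552  0.055     ]
(array([ 0.57472352, -0.2416375 ,  0.10027761]), [np.float64(0.005243497148472474), np.float64(0.005787254052273912), np.float64(0.0023053484951960565)])
```

Emit:
{"api": "arm_command", "payload": {
  "rows": [
    {"ax": 0, "ay": 0, "az": 0.165, "x": 0.13, "y": -0.023, "z": 0, "fingers": -0.3},
    {"ax": 0, "ay": 0, "az": 0.165, "x": 0.13, "y": -0.023, "z": 0, "fingers": -0.3},
    {"ax": 0, "ay": 0, "az": 0, "x": 0, "y": 0, "z": -0.2, "fingers": -0.3},
    {"ax": 0, "ay": 0, "az": 0, "x": 0, "y": 0, "z": -0.2, "fingers": -0.3},
    {"ax": 0, "ay": 0, "az": 0, "x": 0, "y": 0, "z": -0.2, "fingers": -0.3},
    {"ax": 0, "ay": 0, "az": 0, "x": 0, "y": 0, "z": -0.2, "fingers": -0.3},
    {"ax": 0, "ay": 0, "az": 0, "x": 0, "y": 0, "z": 0, "fingers": -0.3},
    {"ax": 0, "ay": 0, "az": 0, "x": 0, "y": 0, "z": 0, "fingers": -0.3}
  ]
}}

```text
time_s: 13.98
tool_pos: [0.5752, -0.2446, 0.1021]
tool_rot: [[0.915, 0.403, -0.002], [0.403, -0.915, 0.0], [-0.002, -0.001, -1.0]]
ft_force: [0.3, 0.8, 0.3]
grip_width: 0.0565
gripper_force: 0.0
```

Emit:
{"api": "arm_command", "payload": {
  "rows": [
    {"ax": 0, "ay": 0, "az": 0, "x": 0, "y": 0, "z": -0.1, "fingers": -0.3},
    {"ax": 0, "ay": 0, "az": 0, "x": 0, "y": 0, "z": -0.1, "fingers": -0.3},
    {"ax": 0, "ay": 0, "az": 0, "x": 0, "y": 0, "z": -0.05, "fingers": -0.3},
    {"ax": 0, "ay": 0, "az": 0, "x": 0, "y": 0, "z": 0, "fingers": -0.3},
    {"ax": 0, "ay": 0, "az": 0, "x": 0, "y": 0, "z": 0, "fingers": -0.3},
    {"ax": 0, "ay": 0, "az": 0, "x": 0, "y": 0, "z": 0, "fingers": 0},
    {"ax": 0, "ay": 0, "az": 0, "x": 0, "y": 0, "z": 0, "fingers": 0.5},
    {"ax": 0, "ay": 0, "az": 0, "x": 0, "y": 0, "z": 0, "fingers": 1}
  ]
}}

```text
time_s: 14.65
tool_pos: [0.5758, -0.2459, 0.0735]
tool_rot: [[0.916, 0.401, 0.002], [0.401, -0.916, -0.0], [0.001, 0.001, -1.0]]
ft_force: [-0.0, 0.2, -0.4]
grip_width: 0.0436
gripper_force: 0.0
```

Emit:
{"api": "arm_command", "payload": {
  "rows": [
    {"ax": 0, "ay": 0, "az": 0, "x": 0, "y": 0, "z": 0, "fingers": 1},
    {"ax": 0, "ay": 0, "az": 0, "x": 0, "y": 0, "z": 0, "fingers": 1},
    {"ax": 0, "ay": 0, "az": 0, "x": 0, "y": 0, "z": 0, "fingers": 1},
    {"ax": 0, "ay": 0, "az": 0, "x": 0, "y": 0, "z": 0, "fingers": 1},
    {"ax": 0, "ay": 0, "az": 0, "x": 0, "y": 0, "z": 0, "fingers": 1},
    {"ax": 0, "ay": 0, "az": 0, "x": 0, "y": 0, "z": 0, "fingers": 1},
    {"ax": 0, "ay": 0, "az": 0, "x": 0, "y": 0, "z": 0, "fingers": 1},
    {"ax": 0, "ay": 0, "az": 0, "x": 0, "y": 0, "z": 0, "fingers": 1}
  ]
}}

```text
time_s: 15.32
tool_pos: [0.575, -0.2452, 0.0726]
tool_rot: [[0.916, 0.401, -0.001], [0.401, -0.916, 0.001], [-0.0, -0.001, -1.0]]
ft_force: [-1.0, 3.9, 2.3]
grip_width: 0.0129
gripper_force: 30.0
```

Run:
```python
from h import *
s=get_state();R=s['tool_rot'];print(s['tool_pos'],np.degrees(np.arctan2(R[1,0],R[0,0])),s['ft_force'],s['wrist_torque'],s['grip_width'],s['gripper_force'],s['q'])
```

```text
[ 0.57500579 -0.24522937  0.07255562] 23.61758251848131 [-1.03465472  3.87190736  2.30427883] [1.07916706 0.37086751 0.05410375] 0.01294270566611253 30.000354135408998 [-8.30218047e+00  2.99050799e+01 -1.01041896e+01 -4.09359112e-02
 -5.00374599e+01  1.21946058e+02]
```

Emit:
{"api": "arm_command", "payload": {
  "rows": [
    {"ax": 0, "ay": 0, "az": -0.1, "x": 0, "y": 0.01, "z": 0, "fingers": 1},
    {"ax": 0, "ay": 0, "az": -0.15, "x": 0, "y": 0, "z": 0, "fingers": 1},
    {"ax": 0, "ay": 0, "az": -0.15, "x": 0, "y": 0, "z": 0, "fingers": 1},
    {"ax": 0, "ay": 0, "az": -0.15, "x": 0, "y": 0, "z": 0, "fingers": 1},
    {"ax": 0, "ay": 0, "az": -0.15, "x": 0, "y": 0, "z": 0, "fingers": 1},
    {"ax": 0, "ay": 0, "az": -0.15, "x": 0, "y": 0, "z": 0, "fingers": 1},
    {"ax": 0, "ay": 0, "az": -0.15, "x": 0, "y": 0, "z": 0, "fingers": 1},
    {"ax": 0, "ay": 0, "az": -0.15, "x": 0, "y": 0, "z": 0, "fingers": 1}
  ]
}}

```text
time_s: 15.98
tool_pos: [0.5751, -0.2458, 0.0726]
tool_rot: [[0.986, -0.165, -0.0], [-0.165, -0.986, -0.002], [-0.0, 0.002, -1.0]]
ft_force: [-0.8, -1.9, -0.2]
grip_width: 0.0128
gripper_force: 30.0
```

Run:
```python
from h import *
s=get_state();R=s['tool_rot'];print(s['tool_pos'],np.arctan2(R[1,0],R[0,0])-np.radians(23.6),s['ft_force'],s['wrist_torque'],s['grip_width'],s['gripper_force'])
```

```text
[ 0.5751097  -0.24581055  0.07255576] -0.5774865219033739 [-0.83406772 -1.90073156 -0.23180555] [-0.76239562  0.27470465  0.12252033] 0.012830886472692702 29.99695618171245
```

Emit:
{"api": "arm_command", "payload": {
  "rows": [
    {"ax": 0, "ay": 0, "az": -0.16, "x": 0, "y": 0, "z": 0, "fingers": 1},
    {"ax": 0, "ay": 0, "az": -0.16, "x": 0, "y": 0, "z": 0, "fingers": 1},
    {"ax": 0, "ay": 0, "az": -0.16, "x": 0, "y": 0, "z": 0, "fingers": 1},
    {"ax": 0, "ay": 0, "az": -0.16, "x": 0, "y": 0, "z": 0, "fingers": 1},
    {"ax": 0, "ay": 0, "az": -0.16, "x": 0, "y": 0, "z": 0, "fingers": 1},
    {"ax": 0, "ay": 0, "az": -0.16, "x": 0, "y": 0, "z": 0, "fingers": 1},
    {"ax": 0, "ay": 0, "az": -0.16, "x": 0, "y": 0, "z": 0, "fingers": 1},
    {"ax": 0, "ay": 0, "az": -0.16, "x": 0, "y": 0, "z": 0, "fingers": 1}
  ]
}}

```text
time_s: 16.65
tool_pos: [0.5747, -0.2465, 0.0725]
tool_rot: [[0.693, -0.721, -0.001], [-0.721, -0.693, -0.002], [0.001, 0.003, -1.0]]
ft_force: [-1.8, -4.8, -0.1]
grip_width: 0.0129
gripper_force: 30.0
```

Emit:
{"api": "arm_command", "payload": {
  "rows": [
    {"ax": 0, "ay": 0, "az": 0, "x": 0, "y": 0, "z": 0, "fingers": 1},
    {"ax": 0, "ay": 0, "az": 0, "x": 0, "y": 0, "z": 0, "fingers": 1},
    {"ax": 0, "ay": 0, "az": 0, "x": 0, "y": 0, "z": 0, "fingers": 1},
    {"ax": 0, "ay": 0, "az": 0, "x": 0, "y": 0, "z": 0, "fingers": 1},
    {"ax": 0, "ay": 0, "az": 0, "x": 0, "y": 0, "z": 0, "fingers": 1},
    {"ax": 0, "ay": 0, "az": 0, "x": 0, "y": 0, "z": 0, "fingers": 1},
    {"ax": 0, "ay": 0, "az": 0, "x": 0, "y": 0, "z": 0, "fingers": 1},
    {"ax": 0, "ay": 0, "az": 0, "x": 0, "y": 0, "z": 0, "fingers": 1}
  ]
}}

```text
time_s: 17.32
tool_pos: [0.5747, -0.2465, 0.0725]
tool_rot: [[0.695, -0.719, -0.001], [-0.719, -0.695, -0.002], [0.001, 0.002, -1.0]]
ft_force: [-2.0, -5.1, -0.7]
grip_width: 0.0128
gripper_force: 30.0
```

Run:
```python
from h import *
import pickle
s=get_state();R=s['tool_rot'];print(s['tool_pos'],np.arctan2(R[1,0],R[0,0])-np.radians(23.6),s['ft_force'],s['wrist_torque'],s['grip_width'],s['gripper_force'],s['time_s'])
m=camera_model('wrist');i=snapshot('wrist');cv2.imwrite('pics/w6.png',i);j=snapshot('side');b=cv2.imread('pics/s5.png')
# dial rest line/dots angles known from w5: dot3 crop(279,135), mark crop(186,92)
m5=pickle.load(open('w5.pkl','rb'));f=lambda p:(166+p[0]/2,62+p[1]/2);C=np.array([.575,-.2474])
for p in((186,92),(223,93),(256,108),(279,135)):
    v=atz(m5,f(p),.056)[:2]-C;print(np.degrees(np.arctan2(v[1],v[0])))
d=cv2.absdiff(j,b).max(2);print('clip region change',d[97:167,209:279].max(),(d[97:167,209:279]>30).sum())
```

```text
[ 0.57473441 -0.24645142  0.07254816] -1.213592340117653 [-2.02059192 -5.14091498 -0.67499971] [-1.49985466  0.55793557  0.18138341] 0.012820941854133438 30.000081066973507 17.3167
24.656935832588754
0.12520027217713672
-23.829707018758516
-47.18779325249005
clip region change 122 1391
```

Emit:
{"api": "arm_command", "payload": {
  "rows": [
    {"ax": 0, "ay": 0, "az": -0.03, "x": 0, "y": -0.005, "z": 0, "fingers": 1},
    {"ax": 0, "ay": 0, "az": -0.03, "x": 0, "y": -0.005, "z": 0, "fingers": 1},
    {"ax": 0, "ay": 0, "az": 0, "x": 0, "y": 0, "z": 0, "fingers": 1},
    {"ax": 0, "ay": 0, "az": 0, "x": 0, "y": 0, "z": 0, "fingers": 1},
    {"ax": 0, "ay": 0, "az": 0, "x": 0, "y": 0, "z": 0, "fingers": 1},
    {"ax": 0, "ay": 0, "az": 0, "x": 0, "y": 0, "z": 0, "fingers": 1},
    {"ax": 0, "ay": 0, "az": 0, "x": 0, "y": 0, "z": 0, "fingers": 1},
    {"ax": 0, "ay": 0, "az": 0, "x": 0, "y": 0, "z": 0, "fingers": 1}
  ]
}}

```text
time_s: 18.08
tool_pos: [0.5747, -0.2465, 0.0725]
tool_rot: [[0.673, -0.739, -0.001], [-0.739, -0.673, -0.001], [-0.0, 0.002, -1.0]]
ft_force: [-3.4, -4.8, 0.9]
grip_width: 0.0128
gripper_force: 30.0
```

Run:
```python
from h import *
s=get_state();R=s['tool_rot'];print(s['tool_pos'],np.arctan2(R[1,0],R[0,0])-np.radians(23.6),s['ft_force'],s['wrist_torque'],s['grip_width'],s['gripper_force'],s['time_s'])
j=snapshot('side').max(2).astype(int);b=cv2.imread('pics/s5.png').max(2).astype(int)
w=slice(97,167),slice(209,279)
for y in range(97,167,7):print(' '.join('#' if v>30 else '.' for v in abs(j-b)[y,209:279:2]))
for n,g in(('before',b),('now',j)):
    M=(g[w]<45).astype(np.uint8);k,l,st,c=cv2.connectedComponentsWithStats(M);o=st[:,4].argsort()[::-1][:5];print(n,st[o],c[o].round(1))
    print(g[120:152:3,238:258:2])
```

```text
[ 0.57469561 -0.24650709  0.07254952] -1.244199330515678 [-3.39700692 -4.77623873  0.93264478] [-1.46543308  0.89723087  0.20639916] 0.012847588756080202 30.00031658448279 18.0833
# . . . . . . . . . . . . # # . . . # # # # # # # # # # # # # # # # #
# # # # # # # # # # # # # # # . # # # # . . . # . . . # # . # # # # #
# # # # # # # # # # # # # # # # # # # . # # # # . . . . # . . . # . .
. . . . . . . . . . . # # # # # # # # # # # # # . # # # . . . . # . .
. . . . . . . . . . . . . . . . . . . . . . . # # # # # . # # # # . .
. . . . . . . . . . . . . . . . . . . . . . . . . . . . . . . . . . #
. . . . . . . . . . . . . . . . . . . . . . . . . . . . . . . . . . .
. . . . . . . . . . . . . . . . . . . . . . . . . . . . . . . . . . .
. . . . . . . . . . . . . . . . . . . . . . . . . . . . . . . . . . .
. . . . . . . . . . . . . . . . . . . . . . . . . . . . . . . . . . .
before [[   0    0   70   70 4519]
 [  30    0   40   38  236]
 [  30   25   10   28  145]] [[33.8 35.3]
 [48.7 17.8]
 [33.7 37.6]]
[[147 150 142 144 148 153 150 143 145 148]
 [180  64  32  27 137 151 147 145 148 151]
 [
[... 370 characters left out ...]
7 143 211 188]]
now [[   0    0   70   70 4741]
 [  30   25    9   28  144]
 [  11   13    7    5    9]
 [  66   35    4    3    5]
 [  19   12    1    1    1]] [[34.5 34.4]
 [33.7 37.7]
 [14.  15.1]
 [67.8 36. ]
 [19.  12. ]]
[[ 96  82  77  78  83  84  84  83  86  82]
 [183  67  36  33 117 114  82  73  77  76]
 [163  68  23  30  55 153 149 146 150 133]
 [ 70 121  21  25  12 152 151 148 149 148]
 [ 79  27  18  27  27 102 150 147 151 151]
 [ 75  25  25  22  35  47 160 148 147 150]
 [ 75  37  17  58 142 129 207 217 149 152]
 [ 97  40  16  37 133 190 194 216 212 147]
 [ 78  24  22  24  75 154 204 196 211 204]
 [111  49  24  52  73  76 165 191 192 208]
 [180  91 101  83  76  79  78 145 213 190]]
```

The clamp is unchanged (only the arm's shadow moved there), and the dial is held at about 1.24 rad, past the third click and short of the stop.

```bash
python3 -c "from rig import *;print(hand_in())"
```

```text
the job is handed in; nothing more can be done
None
```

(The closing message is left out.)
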